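# Lid the condiment caddy and lift it by its telescoping handle

### The arm

A 6-joint arm with a two-finger parallel gripper is mounted at the origin on the work surface. World frame = base frame: x ahead of the robot, y to its left, z up, the work surface at z = 0. Lengths are in m, angles in rad, forces in N, time in s.
With the tool pointing down it reaches from about 0.375 to 0.9 m from the base axis. Payload 3.1 kg.
Tool frame: the origin (TCP) lies at the very end of the fingers, on their centre line; the grasp point (between the pads) lies 19 mm behind it (manip.pinch_z is the distance from the TCP to the grasp point, in m); z points along the fingers, y is the line along which they close (so a half turn about z gives the same grasp; the last joint's range is limited). The gripper opens to 85 mm and grips with 20 to 120 N. Pads are 22 mm wide; open, the fingers measure 114 mm over their backs; the gripper's body (76 mm by 85 mm) begins 54 mm behind the grasp point. The pads swing forward as they close: fully open they stand 13 mm farther back than shut.
Start: joints at [1.133, 0.527, 1.433, -0, 1.181, -0.178], TCP at [0.16, 0.604, 0.231] pointing down, gripper open.
Joint ranges: [-3.08, 3.08], [-0.75, 2.2], [0.22, 2.44], [-1.43, 4.57], [0, 2.65], [-2.85, 2.85]. Speed limits (rad/s): [2.79, 2.79, 3.14, 3.14, 3.14, 3.14].

### API

Orientations are given as a unit quaternion [x, y, z, w].
In Python, from station import manip gives the robot as it stands.
- The arm moves only by the tool servo_tool, never from a script. Its argument "commands" is one flat list of numbers, 7 for each row, row after row: the shift along the tool's x, y, z each as a share of 500 mm, from -1 to 1, then the turn, a rotation vector about the tool's x, y, z each as a share of 360 degrees, from -1 to 1, then the opening, from -1 (shut) to 1 (fully open). In form: [dx, dy, dz, rx, ry, rz, claw, dx, dy, dz, rx, ry, rz, claw, ...]. A call has 1 to 12 rows; each row shifts and turns the commanded pose from where the row before left it, along the tool's axes as they then stand; what a row does not reach is not made up. A row lasts 1/12 s, in which the tool goes at most 41.7 mm and 7.16 degrees, less where a joint would pass 70% of its speed; a pose out of reach is approached as far as the arm can. A call with a number of a shift or a turn outside -1 to 1 is refused whole. A call with a gripper value outside its range is refused whole. The fingers move at their own pace and stop on an object; "force" is the grip in N (left out, the last holds). Time passes only in rows, so rows that do not move let the fingers close. It gives the time, the measured TCP pose, the force, the opening and the grip force at its end, in the units of the state.
- manip.sense(): the state, without advancing time (a new reading comes with each control period).
- manip.snapshot(name): name is "scene" or "top" or "wrist"; returns a dict with "img" (480x640x3 uint8, red, green, blue), "mtx" (3x3 intrinsics, pixels), "world_to_cam" (4x4, takes a point from world to camera coordinates). Camera axes: x right, y up, looking along -z (the intrinsics and any distortion apply to the point x, -y, -z); pixel columns grow to the right and rows downward; lengths in m; the calibration is good to about 2 mm. A picture is of the moment at which its call begins. There is no depth.
- manip.sign_off(): hands the job in; it is judged then, once.
Trained networks look in a picture, given as the dict that the camera call returned (one of the last four; its "shot" number tells which), for a name from the list of things; names that differ only in an ending like _2 or _b are one class to them, and where a whole thing is asked for, a point or a joint stands for the part that bears it (a point fixed in the world has none). Each returns a list of dicts, best first, with "conf" (0 to 1); they miss things now and then, are a little off and sometimes report something else, mostly with a low value. They report only what shows in the picture. A call takes as long as a camera call. They do not tell look-alikes from the thing itself.
- manip.look_for(picture, query): "box" ([left, top, width, height] in pixels, round what is visible of it).
- manip.silhouettes(picture, query): "pixels" (480x640 bool, what is visible of it) and "box" ([left, top, width, height] in pixels, round what is visible of it).
The state is a dict: "t": time; "q": joint angles; "qd": joint speeds; "tau": joint torques, N m; "tcp_pos": TCP position; "tool_rot": TCP orientation; "force": force on the tool from outside, world axes, zero at the start; "ft_torque": the same for the moment, N m; "finger_gap": opening from 0.0 (shut) to 1.0 (fully open); "gripper_force": force on a finger pad.
Only numpy, scipy, OpenCV 4.12 (cv2) and the standard library are available. Lean on these libraries where they do the work, as an engineer would, in place of code of your own. Each camera call takes 0.05 s, during which the arm holds its last target. There are 200 camera calls.

### The job

Put each of the two loose steel lids on the canister of the caddy that it fits, plug fully down in the mouth, and let go of it. Then squeeze the caddy's wooden grip together with the button in its side so that the handle unlocks, pull the handle out to its second stop, and lift the caddy level by it about 6 cm clear of the table. Finish holding it still in the air like that, handle fully out, and leave the thali, tumblers, bowl and spoon where they are.

Things in the scene. Friction and masses are not known exactly. Their poses are not given: they have to be found in the camera images.
- caddy: Loose steel caddy, 0.55 kg, on the table: tray 105 (x) by 275 (y) mm, rim 26 mm high. Origin: centre of the underside, z up. Two open canisters are fixed on it, rims 62 mm high: large at y = +95 mm (outer diameter 68, mouth 62), small at y = -95 mm (outer 51, mouth 45). In the middle a telescoping carry handle: 18 mm post up to 102 mm, wooden grip bar on top.
- large_seat (a point): On the large canister's axis, 8 mm below its rim (54 mm above the caddy's underside): where the large lid's origin lies when that lid is fully down.
- small_seat (a point): On the small canister's axis, 8 mm below its rim (54 mm above the caddy's underside): where the small lid's origin lies when that lid is fully down.
- large_lid: Loose steel lid, 50 g, for the large canister. From the bottom up: plug of 57 mm diameter, 8 mm deep; flange of 72 mm diameter, 4 mm thick (8 to 12 mm); round upright knob of 18 mm diameter from 12 to 37 mm. Origin: centre of the plug's underside; z up. It stands on the table on its plug.
- small_lid: Loose steel lid, 35 g, for the small canister. From the bottom up: plug of 40 mm diameter, 8 mm deep; flange of 56 mm diameter, 4 mm thick (8 to 12 mm); round upright knob of 18 mm diameter from 12 to 37 mm. Origin: centre of the plug's underside; z up. It stands on the table on its plug.
- grip (a point): Centre of the dark wooden grip bar on top of the handle: 22 mm thick (caddy x), 64 mm long (caddy y), 25 mm high; with the handle down it lies 117.5 mm above the caddy's underside. It rises with the handle.
- button_face (a point): Centre of the outer face of the steel button in the middle of the grip bar's +x side (caddy x), at the bar's mid height; 12 mm wide (caddy y), 15 mm high. It stands 6 mm out of the bar (17 mm from the bar's centre) and goes in flush; fingers closing along the caddy's x at the middle of the bar press it.
- button (a joint): Travel of the button: 0 out, 0.006 m pressed flush (about 4.5 N, springs back). The handle is locked down until the button is in by about 2.5 mm.
- inner_stage (a joint): Extension of the handle's inner section: 0 in, 0.05 m fully out (the first stop). It comes out first, at 2 to 3 N, and springs back if let go.
- outer_stage (a joint): Extension of the handle's outer section: 0 in, 0.05 m fully out (the second stop). It comes out after the inner one, at about 4 N, and springs back if let go. At the second stop the grip is 100 mm higher over the caddy than at first; pulling further lifts the caddy.
- thali: Empty hammered steel plate, diameter 250, 18 mm high; a bystander. Origin: centre of the underside.
- tumbler_a: Steel tumbler, rim diameter 72, 95 mm high; a bystander. Origin: centre of the underside.
- tumbler_b: Steel tumbler, rim diameter 72, 95 mm high; a bystander. Origin: centre of the underside.
- spoon: Steel serving spoon, 200 mm long, lying along its x; a bystander.
- gravy_bowl: White ceramic bowl, rim diameter 120, 60 mm high; a bystander. Origin: centre of the underside.
There are look-alikes about, which are no part of the job. What is shaped like the small_lid but turquoise or yellow is not meant.

How it is judged:
On the way, in this order (a step that is already met when the one before it is completed fails the run):
1. both lids sit fully down in their own canisters, let go, the handle still down (distance between large_lid and large_seat below 0.005 m and angle between the z axis of each of large_lid, small_lid and the z axis of caddy, either way round below 0.12 rad and distance between small_lid and small_seat below 0.005 m and contact force between the fingers and large_lid below 0.1 N and contact force between the fingers and small_lid below 0.1 N and value of joint each of inner_stage, outer_stage below 0.01 m and height (world z) of caddy below 0.01 m), for 0.2 s.
2. the button is pressed in and both handle sections are out to the second stop (value of joint button above 0.003 m and value of joint each of inner_stage, outer_stage above 0.045 m), for 0.2 s.
At the end, for the whole second after the job is handed in: The fingers hold the handle (over 2 N) with both sections out past 45 of 50 mm; the caddy's underside is 25 to 150 mm above the table, tilted under 0.2 rad, slower than 0.03 m/s, touching no bystander; each lid's origin is within 5 mm of its own seat and square to the caddy within 0.12 rad (value of joint each of inner_stage, outer_stage above 0.045 m and height (world z) of caddy between 0.025 and 0.15 m and angle between caddy's own z axis and vertical below 0.2 rad and linear speed of caddy below 0.03 m/s and contact force between the fingers and caddy above 2 N and distance between large_lid and large_seat below 0.005 m and angle between the z axis of each of large_lid, small_lid and the z axis of caddy, either way round below 0.12 rad and distance between small_lid and small_seat below 0.005 m and contact force between caddy and thali below 0.2 N and contact force between caddy and tumbler_a below 0.2 N and contact force between caddy and tumbler_b below 0.2 N and contact force between caddy and spoon below 0.2 N and contact force between caddy and gravy_bowl below 0.2 N); the arm keeps its last pose, push and grip.
It fails at once if a thali, tumbler, bowl or spoon is shifted by more than 30 mm (distance of any of thali, tumbler_a, tumbler_b, spoon, gravy_bowl from where it was at the start of the episode above 0.03 m).
It fails at once if the caddy is tipped by more than 0.35 rad (angle between caddy's own z axis and vertical above 0.35 rad).
It also fails if it takes over 69 s, if anything falls off the work surface, if the arm or the gripper's body presses on something with over 40 N, if the wrist force passes 120 N, or if a joint passes its speed limit or range.

## Working session

There is one attempt and no reset: what is moved stays moved. The work goes in short steps, Python scripts to look and compute and a tool call to move; the robot and the scene stay as the last step left them, time stands still between calls to the robot, and variables do not carry over. Pictures are saved under pics/ and viewed, at most 12 in all, crops included, and the job is handed in when it is done.

Besides the shell and the picture viewer there is one more tool, called as name(argument=value, ...) on one line, values as JSON. servo_tool: Moves the arm, as the interface text tells. Its arguments: {"type":"object","properties":{"commands":{"type":"array"},"force":{"type":"number"}},"required":["commands"]}

```bash
mkdir -p pics; ls
python3 - <<'E'
from station import manip
import cv2
s=manip.sense(); print({k:s[k] for k in('t','tcp_pos','tool_rot','finger_gap','force')}, manip.pinch_z)
for n in('scene','top'):
    p=manip.snapshot(n); cv2.imwrite(f'pics/{n}0.png',p['img'][:,:,::-1]); print(n,p['mtx'].tolist(),p['world_to_cam'].round(4).tolist(),[k for k in p])
    for q in('caddy','large_lid','small_lid','grip','button_face','thali','tumbler_a','spoon','gravy_bowl'):
        print(q,[(round(d['conf'],2),[round(x) for x in d['box']]) for d in manip.look_for(p,q)[:5]])
E
```

```text
pics
{'t': 0.0, 'tcp_pos': array([0.15962503, 0.60352296, 0.23032741]), 'tool_rot': array([ 1.29060383e-01,  9.91636126e-01, -1.04741774e-03, -3.38738295e-04]), 'finger_gap': 0.9970193972409879, 'force': array([ 0.0327378 , -0.81643133,  0.25207824])} 0.0187
scene [[517.9297290325561, 0.0, 315.9274221604621], [0.0, 517.9297290325561, 243.82074393665178], [0.0, 0.0, 1.0]] [[-0.2237, 0.9747, 0.0038, 0.1084], [-0.5445, -0.1282, 0.8289, 0.214], [0.8084, 0.1833, 0.5594, -1.7443], [0.0, 0.0, 0.0, 1.0]] ['img', 'mtx', 'world_to_cam', 'shot']
caddy [(0.58, [279, 231, 113, 81])]
large_lid [(0.77, [415, 254, 28, 21])]
small_lid [(0.75, [238, 238, 17, 18]), (0.7, [458, 303, 56, 51]), (0.66, [278, 234, 115, 78]), (0.64, [171, 227, 18, 15]), (0.47, [204, 216, 18, 16])]
grip [(0.9, [322, 232, 27, 19])]
button_face []
thali [(0.9, [71, 239, 105, 65]), (0.16, [279, 237, 112, 75])]
tumbler_a [(0.93, [187, 235, 30, 45]), (0.62, [324, 229, 27, 21]), (0.6, [408, 283, 35, 50])]
spoon [(0.89, [500, 256, 22, 46])]
gravy_bowl [(0.89, [456, 303, 58, 50])]
top [[609.279450818401, 0.0, 330.3210178092994], [0.0, 609.279450818401, 239.6758408851089], [0.0, 0.0, 1.0]] [[-0.0041, -1.0, -0.0047, 0.0238], [0.9962, -0.0045, 0.0868, -0.5579], [-0.0868, -0.0043, 0.9962, -1.3883], [0.0, 0.0, 0.0, 1.0]] ['img', 'mtx', 'world_to_cam', 'shot']
caddy [(0.67, [254, 208, 123, 78])]
large_lid [(0.97, [208, 278, 22, 31]), (0.32, [254, 206, 123, 78])]
small_lid [(0.97, [502, 279, 22, 21]), (0.92, [467, 300, 24, 24]), (0.74, [416, 268, 23, 24]), (0.71, [458, 256, 24, 24])]
grip [(0.71, [250, 207, 129, 78])]
button_face [(0.73, [123, 249, 24, 84]), (0.3, [208, 279, 24, 30])]
thali [(0.9, [483, 153, 110, 109])]
tumbler_a [(0.64, [439, 207, 40, 34])]
spoon [(0.85, [119, 250, 28, 84])]
gravy_bowl [(0.79, [135, 156, 53, 55]), (0.7, [255, 210, 122, 78])]
```

View pics/top0.png

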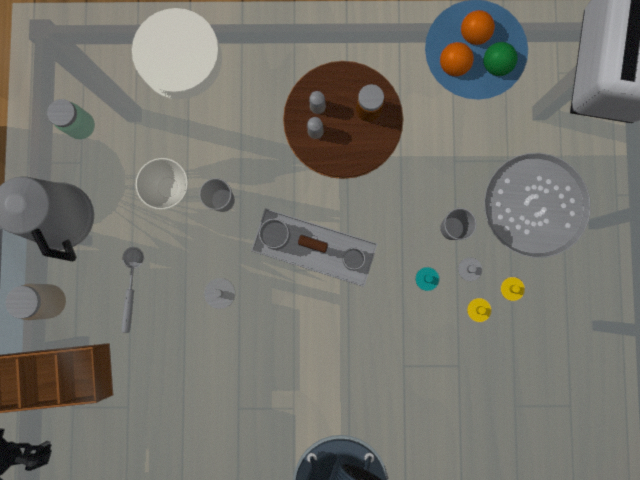

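View pics/scene0.png

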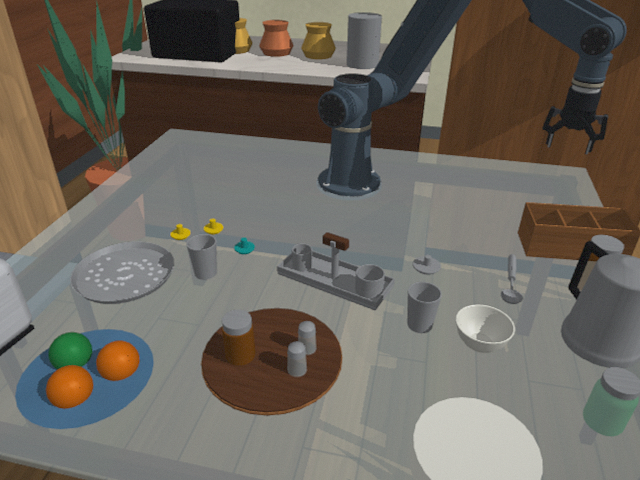

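The top view shows the caddy, with its large canister at about (273,235), small one at (356,259) and grip at (313,243). 

Candidates for the lids:
- **Large lid:** steel at (221,292).
- **Small lid:** steel at (469,269), turquoise at (428,279), yellow at (479,310) and (513,289). By the description, the steel one at (469,269) is the small lid.

Next I'll measure positions and check the choice in a close crop.

```bash
cat > h.py <<'E'
import numpy as np, cv2
from station import manip
from scipy.spatial.transform import Rotation as R
def ray(p,uv):
    M=p['world_to_cam']; Rm,t=M[:3,:3],M[:3,3]; K=p['mtx']
    d=np.array([(uv[0]-K[0,2])/K[0,0],-(uv[1]-K[1,2])/K[1,1],-1.]); return -Rm.T@t, Rm.T@d
def at(p,uv,z):
    c,d=ray(p,uv); return c+d*(z-c[2])/d[2]
def proj(p,X):
    M=p['world_to_cam']; c=np.atleast_2d(X)@M[:3,:3].T+M[:3,3]; K=p['mtx']
    return np.c_[K[0,0]*c[:,0]/-c[:,2]+K[0,2],K[1,1]*-c[:,1]/-c[:,2]+K[1,2]]
def pose(yaw): # tool down, tool y axis along world direction angle yaw
    y=np.array([np.cos(yaw),np.sin(yaw),0]); z=np.array([0,0,-1.]); return R.from_matrix(np.c_[np.cross(y,z),y,z])
def delta(pos,yaw):
    """remaining shift in tool axes (mm and shares) and turn to a down pose whose closing line is at yaw (mod pi)"""
    s=manip.sense(); r=R.from_quat(s['tool_rot']); best=min((((r.inv()*pose(y)).as_rotvec()) for y in(yaw,yaw+np.pi)),key=np.linalg.norm)
    d=r.inv().apply(np.array(pos)-s['tcp_pos'])
    print('t',round(s['t'],2),'tcp',s['tcp_pos'].round(4),'yaw_y',round(float(np.arctan2(*r.as_matrix()[[1,0],1])),4),'q',s['q'].round(2),'gap',round(s['finger_gap'],3),'F',s['force'].round(1),'gf',np.round(s['gripper_force'],1))
    print(' shift mm',(d*1e3).round(1),'share',(d/.5).round(4),'turn deg',np.degrees(best).round(2),'share',(best/2/np.pi).round(4))
E
python3 - <<'E'
from h import *
p=manip.snapshot('top'); w=manip.snapshot('wrist')
cv2.imwrite('pics/c.png',cv2.resize(p['img'][190:340,190:540,::-1],None,fx=2.2,fy=2.2,interpolation=cv2.INTER_CUBIC))
for q,z in(('large_lid',.012),('small_lid',.012),('caddy',.026),('tumbler_a',.09),('grip',.12)):
    for d in manip.silhouettes(p,q)[:5]:
        v,u=np.nonzero(d['pixels']); 
        if len(u): r=cv2.minAreaRect(np.c_[u,v].astype(np.float32)); print(q,round(d['conf'],2),np.round(r[0],1),np.round(r[1],1),round(r[2],1),at(p,r[0],z).round(4), 'cen',at(p,(u.mean(),v.mean()),z).round(4))
M=w['world_to_cam']; s=manip.sense(); r=R.from_quat(s['tool_rot'])
print('wrist cam in tool',r.inv().apply(-M[:3,:3].T@M[:3,3]-s['tcp_pos']).round(4),(r.as_matrix().T@M[:3,:3].T).round(3).tolist(),w['mtx'].tolist())
for n,uv,z in(('L can',(273,235),.06),('S can',(356,259),.06),('grip',(313,243),.13),('Llid',(221,292),.012),('Slid',(469,269),.012)): print(n,at(p,uv,z).round(3))
E
```

```text
large_lid 0.71 [220. 293.] [30. 28.] 90.0 [0.4359 0.2782 0.012 ] cen [0.4355 0.2792 0.012 ]
small_lid 0.92 [427.5 278.5] [23. 21.] 90.0 [ 0.4674 -0.2041  0.012 ] cen [ 0.468  -0.2038  0.012 ]
small_lid 0.91 [513. 288.] [22. 22.] 90.0 [ 0.4446 -0.4019  0.012 ] cen [ 0.4441 -0.4013  0.012 ]
small_lid 0.82 [479.  309.5] [23. 22.] 90.0 [ 0.3954 -0.3218  0.012 ] cen [ 0.3953 -0.3217  0.012 ]
small_lid 0.77 [470. 269.] [24.  22.6] 45.0 [ 0.4891 -0.3033  0.012 ] cen [ 0.4894 -0.3029  0.012 ]
caddy 0.73 [314.3 246.5] [119.2  46.7] 17.5 [0.542  0.0584 0.026 ] cen [0.5411 0.058  0.026 ]
tumbler_a 0.91 [216.1 195.3] [34.8 32.9] 71.6 [0.6526 0.275  0.09  ] cen [0.6541 0.2736 0.09  ]
tumbler_a 0.56 [458.5 223. ] [32. 35.] 90.0 [ 0.588  -0.2628  0.09  ] cen [ 0.586  -0.2628  0.09  ]
tumbler_a 0.5 [313.2 242.2] [29.8 12.9] 17.1 [0.5468 0.0589 0.09  ] cen [0.5452 0.0592 0.09  ]
grip 0.61 [312.9 242.3] [29.7 12.6] 18.4 [0.5441 0.0586 0.12  ] cen [0.5426 0.0595 0.12  ]
wrist cam in tool [ 0.0745  0.001  -0.1418] [[0.0, 0.957, 0.291], [1.0, 0.0, -0.001], [-0.001, 0.291, -0.957]] [[364.55898319299746, 0.0, 317.485615791734], [0.0, 364.55898319299746, 240.66591078908016], [0.0, 0.0, 1.0]]
L can [0.566 0.151 0.06 ]
S can [ 0.511 -0.036  0.06 ]
grip [0.542 0.058 0.13 ]
Llid [0.438 0.276 0.012]
Slid [ 0.489 -0.301  0.012]
```

View pics/c.png

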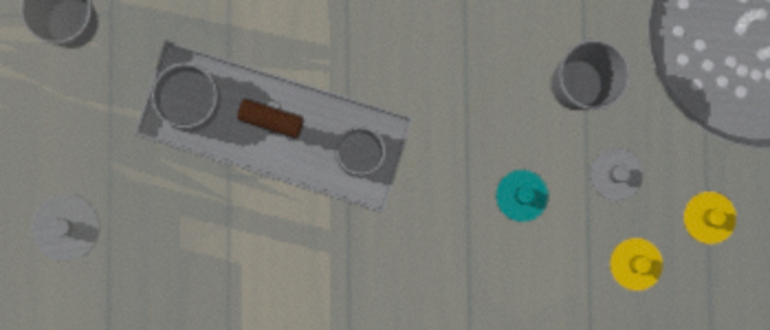

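The crop confirms it: the grey steel small lid is at crop (616,174), i.e. (470,269) in the full picture. The turquoise lid at (522,195) and the yellow ones at (709,218) and (637,264) are only look-alikes. The large lid is at (66,228). I'll turn the tool to the caddy's direction and go over the large lid.

servo_tool(commands=[0, 0, 0, 0, 0, 0.0196, 0.2, 0, 0, 0, 0, 0, 0.0196, 0.2, 0, 0, 0, 0, 0, 0.0196, 0.2, 0, 0, 0, 0, 0, 0.0196, 0.2, 0, 0, 0, 0, 0, 0.0196, 0.2, 0, 0, 0, 0, 0, 0.0196, 0.2, 0, 0, 0, 0, 0, 0.0196, 0.2, 0, 0, 0, 0, 0, 0.0196, 0.2, 0, 0, 0, 0, 0, 0.0196, 0.2, 0, 0, 0, 0, 0, 0.0196, 0.2, 0, 0, 0, 0, 0, 0.0196, 0.2, 0, 0, 0, 0, 0, 0.0196, 0.2], force=25)

```text
t: 2.35
tcp_pos: [0.1599, 0.6042, 0.2313]
tool_rot: [0.765, 0.644, 0.0, 0.0]
force: [-0.2, 0.5, 0.3]
finger_gap: 0.601
gripper_force: 0.0
```

servo_tool(commands=[0, 0, 0, 0, 0, 0.0196, 0.2, -0.0425, 0.0651, 0, 0, 0, 0, 0.2, -0.0425, 0.0651, 0, 0, 0, 0, 0.2, -0.0425, 0.0651, 0, 0, 0, 0, 0.2, -0.0425, 0.0651, 0, 0, 0, 0, 0.2, -0.0425, 0.0651, 0, 0, 0, 0, 0.2, -0.0425, 0.0651, 0, 0, 0, 0, 0.2, -0.0425, 0.0651, 0, 0, 0, 0, 0.2, -0.0425, 0.0651, 0, 0, 0, 0, 0.2, -0.0425, 0.0651, 0, 0, 0, 0, 0.2, -0.0425, 0.0651, 0, 0, 0, 0, 0.2, -0.0425, 0.0651, 0, 0, 0, 0, 0.2])

```text
t: 3.35
tcp_pos: [0.4376, 0.2765, 0.2316]
tool_rot: [0.802, 0.598, 0.0, 0.0]
force: [2.1, 0.6, -0.6]
finger_gap: 0.599
gripper_force: 0.0
```

servo_tool(commands=[0, 0, 0.06, 0, 0, 0, 0.2, 0, 0, 0.06, 0, 0, 0, 0.2, 0, 0, 0.06, 0, 0, 0, 0.2, 0, 0, 0.06, 0, 0, 0, 0.2, 0, 0, 0, 0, 0, 0, 0.2, 0, 0, 0, 0, 0, 0, 0.2])

```text
t: 3.85
tcp_pos: [0.4357, 0.2777, 0.1104]
tool_rot: [0.802, 0.598, -0.002, -0.001]
force: [0.0, 0.6, -0.4]
finger_gap: 0.6
gripper_force: 0.0
```

```bash
cat >> h.py <<'E'
def lid(name,z=.012):
    w=manip.snapshot('wrist'); out=[]
    for d in manip.silhouettes(w,name)[:3]:
        m=d['pixels'].astype(np.uint8); c,_=cv2.findContours(m,0,1)
        if not c: continue
        c=max(c,key=cv2.contourArea)
        if len(c)<8: continue
        P=np.array([at(w,q,z)[:2] for q in c[:,0].astype(float)])*1e3
        (cx,cy),r=cv2.minEnclosingCircle(P.astype(np.float32)); e=cv2.fitEllipse(P.astype(np.float32))
        print(name,round(d['conf'],2),'box',d['box'],'circle',round(cx,1),round(cy,1),round(r,1),'ell',np.round(e[0],1),np.round(e[1],1)); out.append((cx,cy))
    return w,out
E
python3 - <<'E'
from h import *
w,o=lid('large_lid'); cv2.imwrite('pics/w1.png',w['img'][:,:,::-1])
delta([.437,.278,.11],np.radians(-16.5))
E
```

```text
large_lid 0.64 box [270.1, 186.2, 103.4, 99.8] circle 437.5 281.6 35.9 ell [437.4 281.5] [70.1 70.6]
t 3.95 tcp [0.4376 0.2786 0.1127] yaw_y -0.2887 q [ 0.35  0.57  1.81 -0.    0.77  0.64] gap 0.599 F [0.7 0.  0.1] gf 0.0
 shift mm [-0.8 -0.4  2.7] share [-0.0016 -0.0009  0.0054] turn deg [ 0.12 -0.09 -0.04] share [ 0.0003 -0.0003 -0.0001]
```

View pics/w1.png

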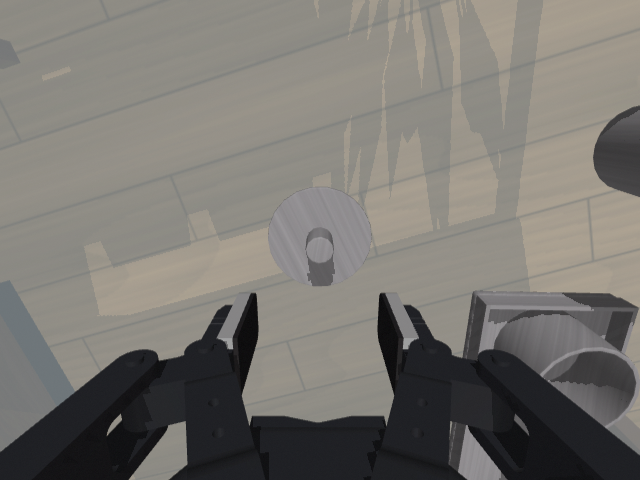

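The wrist picture shows the large lid at (320,236), knob top at (320,248), centred between the fingers at x≈317. It measures (0.4375, 0.2815). I'll descend and grip the knob.

servo_tool(commands=[0.007, -0.001, 0.04, 0, 0, 0, 0.2, 0, 0, 0.05, 0, 0, 0, 0.2, 0, 0, 0.05, 0, 0, 0, 0.2, 0, 0, 0.03, 0, 0, 0, 0.2, 0, 0, 0.02, 0, 0, 0, 0.2, 0, 0, 0, 0, 0, 0, 0.2, 0, 0, 0, 0, 0, 0, -1, 0, 0, 0, 0, 0, 0, -1, 0, 0, 0, 0, 0, 0, -1, 0, 0, 0, 0, 0, 0, -1, 0, 0, 0, 0, 0, 0, -1, 0, 0, 0, 0, 0, 0, -1], force=30)

```text
t: 4.95
tcp_pos: [0.4381, 0.2821, 0.0179]
tool_rot: [0.802, 0.598, 0.002, 0.0]
force: [0.2, 0.9, 7.6]
finger_gap: 0.197
gripper_force: 29.3
```

Run:
```python
from h import *
delta([.4375,.2815,.016],np.radians(-16.5))
```

```text
t 4.95 tcp [0.4381 0.2821 0.0179] yaw_y -0.2889 q [0.36 0.74 1.84 0.   0.55 0.65] gap 0.197 F [0.2 0.9 7.6] gf 29.3
 shift mm [-0.7 -0.5  1.9] share [-0.0015 -0.0009  0.0037] turn deg [ 0.15 -0.11 -0.05] share [ 0.0004 -0.0003 -0.0001]
```

servo_tool(commands=[0, 0, -0.02, 0, 0, 0, -1, 0, 0, -0.06, 0, 0, 0, -1, 0, 0, -0.06, 0, 0, 0, -1, 0, 0, -0.064, 0, 0, 0, -1, 0, 0, -0.064, 0, 0, 0, -1, -0.059, 0.034, 0, 0, 0, 0, -1, -0.059, 0.034, 0, 0, 0, 0, -1, -0.059, 0.034, 0, 0, 0, 0, -1, 0, 0, 0, 0, 0, 0, -1, 0, 0, 0, 0, 0, 0, -1, 0, 0, 0, 0, 0, 0, -1])

```text
t: 5.87
tcp_pos: [0.4604, 0.1823, 0.1508]
tool_rot: [0.802, 0.598, 0.0, -0.0]
force: [-0.2, -0.4, -0.1]
finger_gap: 0.196
gripper_force: 29.5
```

```bash
cat >> h.py <<'E'
def rect(p,c,z,half=60,s=4):
    """top-down picture (s px/mm) of the plane at height z round c; u=+x world, v=+y world"""
    n=2*half*s; q=np.array([[0,0],[n,0],[n,n],[0,n]],np.float32)
    X=np.array([[c[0]+(a/s-half)/1e3,c[1]+(b/s-half)/1e3,z] for a,b in q])
    return cv2.warpPerspective(p['img'],cv2.getPerspectiveTransform(proj(p,X).astype(np.float32),q),(n,n))
def rim(p,c,rs,z=.062,half=60,s=4):
    im=rect(p,c,z,half,s); g=cv2.GaussianBlur(cv2.cvtColor(im,cv2.COLOR_RGB2GRAY),(0,0),2)
    for r in rs:
        k=cv2.HoughCircles(g,cv2.HOUGH_GRADIENT,1,8,param1=60,param2=12,minRadius=int((r-2)*s),maxRadius=int((r+2)*s))
        if k is not None: print('r',r,[(round(c[0]*1e3+a/s-half,1),round(c[1]*1e3+b/s-half,1),round(d/s,1)) for a,b,d in k[0][:4]])
    return im
E
python3 - <<'E'
from h import *
w=manip.snapshot('wrist'); t=manip.snapshot('top')
a=rim(w,(.566,.151),(31,34)); b=rim(t,(.566,.151),(31,34)); rim(t,(.511,-.036),(22.5,25.5))
cv2.imwrite('pics/w2.png',np.hstack([cv2.resize(w['img'],(500,375)),np.vstack([cv2.resize(a,(187,187)),cv2.resize(b,(188,188))[:,:187]])])[:,:,::-1])
delta([.566,.151,.15],np.radians(-16.5))
E
```

```text
r 31 [(np.float32(570.6), np.float32(152.4), np.float32(32.0)), (np.float32(571.4), np.float32(149.9), np.float32(32.0)), (np.float32(573.1), np.float32(150.9), np.float32(32.3)), (np.float32(572.6), np.float32(153.4), np.float32(31.2))]
r 34 [(np.float32(571.9), np.float32(152.6), np.float32(32.2)), (np.float32(571.9), np.float32(150.6), np.float32(33.9)), (np.float32(569.9), np.float32(151.6), np.float32(32.2)), (np.float32(569.4), np.float32(149.4), np.float32(33.4))]
t 5.97 tcp [0.4602 0.1831 0.1505] yaw_y -0.2878 q [0.15 0.48 1.83 0.   0.83 0.44] gap 0.199 F [-0.7  0.8 -1.2] gf 29.5
 shift mm [ -0.7 110.6   0.4] share [-0.0015  0.2212  0.0009] turn deg [-0.02 -0.01  0.01] share [-0. -0.  0.]
```

View pics/w2.png

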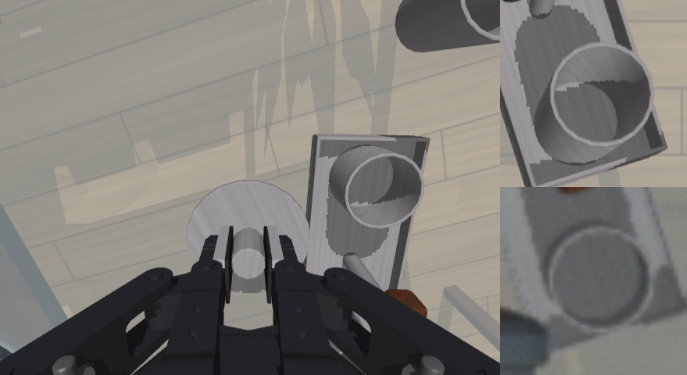

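```bash
cat >> h.py <<'E'
from scipy.optimize import minimize
def ring(p,c,ri,ro,z,n=9):
    """centre of a bright ring ri..ro mm at height z, by contrast with both sides"""
    s=4; half=int(ro+22); g=cv2.GaussianBlur(cv2.cvtColor(rect(p,c,z,half,s),cv2.COLOR_RGB2GRAY).astype(np.float32),(0,0),1.5)
    th=np.linspace(0,2*np.pi,180,endpoint=False)
    def mean(x,y,r):
        u=((x+half+r*np.cos(th))*s).astype(np.float32)[None]; v=((y+half+r*np.sin(th))*s).astype(np.float32)[None]
        return cv2.remap(g,u,v,cv2.INTER_LINEAR)[0]
    def sc(x,y):
        a=mean(x,y,(ri+ro)/2); return np.minimum(a-mean(x,y,ri-1.5),25).mean()+np.minimum(a-mean(x,y,ro+1.5),25).mean()
    G=np.arange(-n,n+.1,.5); S=np.array([[sc(x,y) for y in G] for x in G]); i,j=np.unravel_index(S.argmax(),S.shape)
    G2=np.arange(-1,1.01,.1); b=max(((sc(G[i]+a,G[j]+d),G[i]+a,G[j]+d) for a in G2 for d in G2))
    return round(float(b[0]),1),round(c[0]*1e3+b[1],1),round(c[1]*1e3+b[2],1)
E
python3 - <<'E'
from h import *
w=manip.snapshot('wrist'); t=manip.snapshot('top')
print('wrist large',ring(w,(.570,.151),31,34,.062)); print('top large',ring(t,(.570,.151),31,34,.062),'small',ring(t,(.511,-.036),22.5,25.5,.062))
# lid on hand: visible flange arc (upper part of picture), circle fit in plane tcp_z-.004
s=manip.sense(); z=s['tcp_pos'][2]-.004
for d in manip.silhouettes(w,'large_lid')[:2]:
    c,_=cv2.findContours(d['pixels'].astype(np.uint8),0,1); c=max(c,key=cv2.contourArea)[:,0].astype(float); print(d['conf'],d['box'])
    c=c[c[:,1]<np.percentile(c[:,1],60)]; r=R.from_quat(s['tool_rot'])
    P=np.array([r.inv().apply(at(w,q,z)-s['tcp_pos']) for q in c])[:,:2]*1e3
    f=lambda v:np.median(abs(np.hypot(*(P-v[:2]).T)-36)); o=min((minimize(f,[a,b],method='Nelder-Mead') for a in(-3,0,3) for b in(-3,0,3)),key=lambda o:o.fun); print('lid in tool mm',o.x.round(1),o.fun)
E
```

```text
wrist large (40.0, np.float64(571.4), np.float64(151.7))
top large (31.8, np.float64(570.9), np.float64(150.4)) small (21.5, np.float64(513.9), np.float64(-30.8))
0.65 [240.4, 231.2, 158.0, 146.9]
lid in tool mm [-1.1  0.1] 0.7717478971253868
```

servo_tool(commands=[0.0015, 0.077, 0, 0, 0, 0, -1, 0.0015, 0.077, 0, 0, 0, 0, -1, 0.0015, 0.077, 0, 0, 0, 0, -1, 0, 0, 0.06, 0, 0, 0, -1, 0, 0, 0.06, 0, 0, 0, -1, 0, 0, 0.02, 0, 0, 0, -1, 0, 0, 0, 0, 0, 0, -1, 0, 0, 0, 0, 0, 0, -1])

```text
t: 6.78
tcp_pos: [0.5712, 0.1521, 0.0801]
tool_rot: [0.801, 0.598, -0.001, -0.001]
force: [0.6, 0.1, -0.2]
finger_gap: 0.198
gripper_force: 29.9
```

Run:
```python
from h import *
delta([.5715,.1521,.070],np.radians(-16.5))
w=manip.snapshot('wrist'); cv2.imwrite('pics/w3.png',w['img'][:,:,::-1])
```

```text
t 6.78 tcp [0.5712 0.1521 0.0801] yaw_y -0.2879 q [ 0.07  0.69  1.64 -0.    0.82  0.36] gap 0.198 F [ 0.6  0.1 -0.2] gf 29.9
 shift mm [ 0.1  0.3 10.1] share [0.0003 0.0006 0.0201] turn deg [-0.11  0.04  0.01] share [-0.0003  0.0001  0.    ]
```

View pics/w3.png

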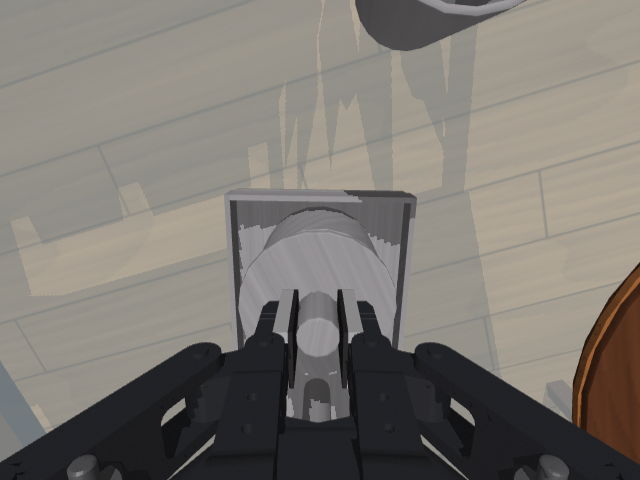

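The lid flange (240–397 px) sits over the canister within the tray edges (226–416), centred to about 1 mm. Lowering slowly.

servo_tool(commands=[0, 0, 0.004, 0, 0, 0, -1, 0, 0, 0.004, 0, 0, 0, -1, 0, 0, 0.004, 0, 0, 0, -1, 0, 0, 0, 0, 0, 0, -1])

```text
t: 7.17
tcp_pos: [0.5719, 0.1516, 0.0747]
tool_rot: [0.802, 0.598, 0.0, 0.0]
force: [-0.2, 0.6, 0.5]
finger_gap: 0.193
gripper_force: 29.9
```

servo_tool(commands=[0, 0, 0.004, 0, 0, 0, -1, 0, 0, 0.004, 0, 0, 0, -1, 0, 0, 0, 0, 0, 0, -1])

```text
t: 7.42
tcp_pos: [0.5722, 0.1515, 0.0718]
tool_rot: [0.802, 0.598, 0.0, 0.0]
force: [-2.0, -0.2, 9.3]
finger_gap: 0.199
gripper_force: 30.7
```

Contact is at the seated height: the plug went 6–7 mm below where it would have caught on the rim. I'll let go, rise and travel to the small steel lid.

servo_tool(commands=[0, 0, 0, 0, 0, 0, 0.2, 0, 0, 0, 0, 0, 0, 0.2, 0, 0, 0, 0, 0, 0, 0.2, 0, 0, 0, 0, 0, 0, 0.2, 0, 0, -0.03, 0, 0, 0, 0.2, 0, 0, -0.06, 0, 0, 0, 0.2, 0, 0, -0.075, 0, 0, 0, 0.2, 0, 0, -0.075, 0, 0, 0, 0.2])

```text
t: 8.08
tcp_pos: [0.5711, 0.1514, 0.1904]
tool_rot: [0.802, 0.598, -0.001, -0.001]
force: [1.4, 0.3, 0.8]
finger_gap: 0.597
gripper_force: 0.0
```

servo_tool(commands=[-0.0764, 0.0085, 0, 0, 0, 0, 0.2, -0.0764, 0.0085, 0, 0, 0, 0, 0.2, -0.0764, 0.0085, 0, 0, 0, 0, 0.2, -0.0764, 0.0085, 0, 0, 0, 0, 0.2, -0.0764, 0.0085, 0, 0, 0, 0, 0.2, -0.0764, 0.0085, 0, 0, 0, 0, 0.2, -0.0764, 0.0085, 0, 0, 0, 0, 0.2, -0.0764, 0.0085, 0, 0, 0, 0, 0.2, -0.0764, 0.0085, 0, 0, 0, 0, 0.2, -0.0764, 0.0085, 0, 0, 0, 0, 0.2, -0.0764, 0.0085, 0, 0, 0, 0, 0.2, -0.0764, 0.0085, 0, 0, 0, 0, 0.2])

```text
t: 9.08
tcp_pos: [0.4895, -0.3042, 0.1901]
tool_rot: [0.802, 0.598, 0.0, -0.0]
force: [0.6, -0.7, -0.5]
finger_gap: 0.6
gripper_force: 0.0
```

servo_tool(commands=[0, 0, 0.05, 0, 0, 0, 0.2, 0, 0, 0.06, 0, 0, 0, 0.2, 0, 0, 0.05, 0, 0, 0, 0.2, 0, 0, 0, 0, 0, 0, 0.2, 0, 0, 0, 0, 0, 0, 0.2])

```text
t: 9.5
tcp_pos: [0.4894, -0.3018, 0.1091]
tool_rot: [0.802, 0.598, -0.0, -0.002]
force: [0.2, -0.5, 0.5]
finger_gap: 0.597
gripper_force: 0.0
```

Run:
```python
from h import *
w,o=lid('small_lid'); t=manip.snapshot('top')
delta([.4905,-.302,.016],np.radians(-16.5))
print('large lid seen',[ (round(d['conf'],2),at(t,(d['box'][0]+d['box'][2]/2,d['box'][1]+d['box'][3]/2),.064).round(3)) for d in manip.look_for(t,'large_lid')[:3]],'small can',ring(t,(.513,-.031),22.5,25.5,.062))
cv2.imwrite('pics/w4.png',np.hstack([cv2.resize(w['img'],(480,360)),cv2.resize(t['img'][200:300,240:390],(300,200))[:, :, :].repeat(1,0) if 0 else cv2.copyMakeBorder(cv2.resize(t['img'][205:295,250:385],(300,200)),0,160,0,0,0)])[:,:,::-1])
```

```text
small_lid 0.98 box [282.5, 206.0, 78.0, 77.8] circle 491.7 -302.2 27.9 ell [ 491.3 -301.9] [53.8 54.4]
small_lid 0.98 box [263.4, 345.3, 72.5, 60.9] circle 444.9 -399.5 29.6 ell [ 445.8 -398.9] [54.1 57. ]
small_lid 0.93 box [167.0, 265.0, 72.7, 72.4] circle 397.4 -320.6 28.4 ell [ 395.1 -316.8] [43.2 58.5]
t 9.65 tcp [ 0.4915 -0.3031  0.112 ] yaw_y -0.2885 q [-0.75  0.62  1.66  0.    0.85 -0.46] gap 0.596 F [-0.3 -0.3  0.2] gf 0.0
 shift mm [ 1.  -1.5 95.9] share [ 0.0019 -0.0031  0.1919] turn deg [ 0.17  0.08 -0.03] share [ 0.0005  0.0002 -0.0001]
large lid seen [(0.66, array([0.565, 0.149, 0.064])), (0.21, array([ 0.593, -0.27 ,  0.064]))] small can (21.9, np.float64(513.9), np.float64(-30.9))
```

View pics/w4.png

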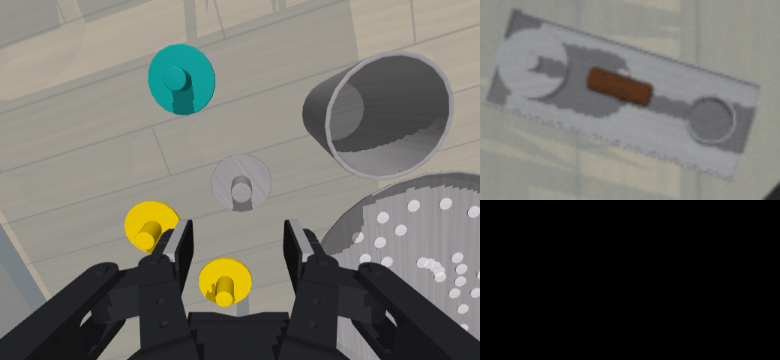

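The wrist view shows the steel small lid at about (242,182) in this half-size picture, centred between the fingers, with the yellow and turquoise ones clear of it. The top crop shows the large lid seated squarely. Descending to grip.

servo_tool(commands=[0.001, 0.002, 0.04, 0, 0, 0, 0.2, 0, 0, 0.05, 0, 0, 0, 0.2, 0, 0, 0.05, 0, 0, 0, 0.2, 0, 0, 0.03, 0, 0, 0, 0.2, 0, 0, 0.018, 0, 0, 0, 0.2, 0, 0, 0, 0, 0, 0, 0.2, 0, 0, 0, 0, 0, 0, -1, 0, 0, 0, 0, 0, 0, -1, 0, 0, 0, 0, 0, 0, -1, 0, 0, 0, 0, 0, 0, -1, 0, 0, 0, 0, 0, 0, -1, 0, 0, 0, 0, 0, 0, -1])

```text
t: 10.7
tcp_pos: [0.4924, -0.3031, 0.0179]
tool_rot: [0.802, 0.598, 0.0, 0.002]
force: [0.2, -0.2, 6.4]
finger_gap: 0.196
gripper_force: 29.6
```

servo_tool(commands=[0, 0, -0.02, 0, 0, 0, -1, 0, 0, -0.06, 0, 0, 0, -1, 0, 0, -0.06, 0, 0, 0, -1, 0, 0, -0.064, 0, 0, 0, -1, 0, 0, -0.064, 0, 0, 0, -1, 0, 0, 0, 0, 0, 0, -1])

```text
t: 11.2
tcp_pos: [0.4945, -0.3049, 0.1572]
tool_rot: [0.801, 0.598, 0.001, 0.006]
force: [1.4, -0.9, 0.7]
finger_gap: 0.195
gripper_force: 29.4
```

servo_tool(commands=[0.0669, -0.0378, 0, 0, 0, 0, -1, 0.0669, -0.0378, 0, 0, 0, 0, -1, 0.0669, -0.0378, 0, 0, 0, 0, -1, 0.0669, -0.0378, 0, 0, 0, 0, -1, 0.0669, -0.0378, 0, 0, 0, 0, -1, 0.0669, -0.0378, 0, 0, 0, 0, -1, 0.0669, -0.0378, 0, 0, 0, 0, -1, 0.0669, -0.0378, 0, 0, 0, 0, -1, 0, 0, 0, 0, 0, 0, -1, 0, 0, 0, 0, 0, 0, -1, 0, 0, 0, 0, 0, 0, -1])

```text
t: 12.12
tcp_pos: [0.4233, -0.0028, 0.1506]
tool_rot: [0.801, 0.598, 0.0, 0.001]
force: [-0.1, -0.4, -0.1]
finger_gap: 0.197
gripper_force: 29.4
```

Run:
```python
from h import *
w=manip.snapshot('wrist'); print('wrist small',ring(w,(.514,-.030),22.5,25.5,.062)); cv2.imwrite('pics/w5.png',np.hstack([cv2.resize(w['img'],(480,360)),cv2.copyMakeBorder(cv2.resize(rect(w,(.514,-.030),.062),(240,240)),0,120,0,0,0)])[:,:,::-1])
s=manip.sense(); z=s['tcp_pos'][2]-.004
for d in manip.silhouettes(w,'small_lid')[:2]:
    c,_=cv2.findContours(d['pixels'].astype(np.uint8),0,1); c=max(c,key=cv2.contourArea)[:,0].astype(float); print(d['conf'],d['box'])
    c=c[c[:,1]<np.percentile(c[:,1],60)]; r=R.from_quat(s['tool_rot'])
    P=np.array([r.inv().apply(at(w,q,z)-s['tcp_pos']) for q in c])[:,:2]*1e3
    f=lambda v:np.median(abs(np.hypot(*(P-v[:2]).T)-28)); o=min((minimize(f,[a,b],method='Nelder-Mead') for a in(-3,0,3) for b in(-3,0,3)),key=lambda o:o.fun); print('lid in tool mm',o.x.round(1),o.fun)
delta([.5145,-.030,.15],np.radians(-16.5))
```

```text
wrist small (37.4, np.float64(513.8), np.float64(-29.8))
0.83 [259.0, 244.5, 119.0, 113.4]
lid in tool mm [ 1.3 -1.1] 0.6048650134268811
0.42 [368.3, 1.8, 218.6, 287.2]
lid in tool mm [94.9 70.8] 4.760722977506248
t 12.22 tcp [ 0.4237 -0.0039  0.1505] yaw_y -0.2904 q [-0.27  0.4   2.   -0.    0.73  0.02] gap 0.198 F [1.  0.1 0.4] gf 29.4
 shift mm [ 0.9 94.5  0.6] share [0.0019 0.1889 0.0012] turn deg [ 0.08  0.01 -0.14] share [ 0.0002  0.     -0.0004]
```

View pics/w5.png

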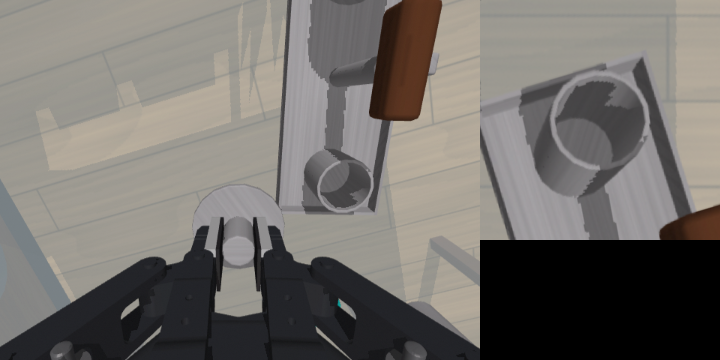

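servo_tool(commands=[0, 0.063, 0, 0, 0, 0, -1, 0, 0.063, 0, 0, 0, 0, -1, 0, 0.063, 0, 0, 0, 0, -1, 0, 0, 0.06, 0, 0, 0, -1, 0, 0, 0.06, 0, 0, 0, -1, 0, 0, 0.02, 0, 0, 0, -1, 0, 0, 0, 0, 0, 0, -1, 0, 0, 0, 0, 0, 0, -1])

```text
t: 12.88
tcp_pos: [0.513, -0.0304, 0.0801]
tool_rot: [0.802, 0.597, -0.001, -0.001]
force: [0.1, -0.8, -0.2]
finger_gap: 0.197
gripper_force: 29.5
```

servo_tool(commands=[0, 0, 0.004, 0, 0, 0, -1, 0, 0, 0.004, 0, 0, 0, -1, 0, 0, 0.003, 0, 0, 0, -1, 0, 0, 0, 0, 0, 0, -1])

```text
t: 13.22
tcp_pos: [0.5134, -0.0296, 0.0754]
tool_rot: [0.802, 0.598, 0.0, 0.0]
force: [0.5, -0.1, -0.0]
finger_gap: 0.199
gripper_force: 29.5
```

servo_tool(commands=[0, 0, 0.004, 0, 0, 0, -1, 0, 0, 0.004, 0, 0, 0, -1, 0, 0, 0.001, 0, 0, 0, -1, 0, 0, 0, 0, 0, 0, -1])

```text
t: 13.55
tcp_pos: [0.5137, -0.0296, 0.0718]
tool_rot: [0.801, 0.598, 0.0, 0.001]
force: [-2.4, 0.4, 11.8]
finger_gap: 0.199
gripper_force: 30.7
```

servo_tool(commands=[0, 0, 0, 0, 0, 0, 0.2, 0, 0, 0, 0, 0, 0, 0.2, 0, 0, 0, 0, 0, 0, 0.2, 0, 0, 0, 0, 0, 0, 0.2, 0, 0, -0.03, 0, 0, 0, 0.2, 0, 0, -0.06, 0, 0, 0, 0.2, 0, 0, -0.07, 0, 0, 0, 0.2, 0, 0, -0.07, 0, 0, 0, 0.2, 0, 0, -0.07, 0, 0, 0, 0.2, 0.0634, 0.0014, 0, 0, 0, 0.0026, 0.4, 0.0634, 0.0014, 0, 0, 0, 0, 0.4, 0.0634, 0.0014, 0, 0, 0, 0, 0.4])

```text
t: 14.55
tcp_pos: [0.5439, 0.0612, 0.2212]
tool_rot: [0.807, 0.591, 0.001, 0.001]
force: [0.1, -0.1, 0.3]
finger_gap: 0.703
gripper_force: 0.0
```

servo_tool(commands=[0, 0, 0, 0, 0, 0, 0.4, 0, 0, 0, 0, 0, 0, 0.4, 0, 0, 0, 0, 0, 0, 0.4])

```text
t: 14.8
tcp_pos: [0.5428, 0.0605, 0.2198]
tool_rot: [0.806, 0.592, -0.001, -0.0]
force: [0.2, 0.0, -0.2]
finger_gap: 0.702
gripper_force: 0.0
```

Run:
```python
from h import *
w=manip.snapshot('wrist'); t=manip.snapshot('top')
delta([.5429,.061,.22],np.radians(-17.46))
for d in manip.silhouettes(w,'grip')[:3]:
    m=d['pixels']; hsv=cv2.cvtColor(w['img'],cv2.COLOR_RGB2HSV); print(round(d['conf'],2),d['box'],int(m.sum()))
hsv=cv2.cvtColor(w['img'],cv2.COLOR_RGB2HSV); m=((hsv[...,1]>120)&((hsv[...,0]<15)|(hsv[...,0]>170))).astype(np.uint8)
n,l,st,ce=cv2.connectedComponentsWithStats(cv2.morphologyEx(m,cv2.MORPH_OPEN,np.ones((3,3))))
for i in range(1,n):
    if st[i,4]>600:
        v,u=np.nonzero(l==i); P=np.array([at(w,q,.130)[:2]*1e3 for q in np.c_[u,v].astype(float)],np.float32); print(st[i],cv2.minAreaRect(P))
cv2.imwrite('pics/w6.png',np.hstack([cv2.resize(w['img'],(480,360)),cv2.copyMakeBorder(cv2.resize(t['img'][205:295,250:385],(300,200)),0,160,0,0,0)])[:,:,::-1])
```

```text
t 14.9 tcp [0.5429 0.0597 0.2199] yaw_y -0.3063 q [-0.09  0.44  1.64 -0.    1.06  0.21] gap 0.698 F [-1.   0.   0.6] gf 0.0
 shift mm [ 1.2 -0.4 -0.1] share [ 0.0024 -0.0007 -0.0002] turn deg [-0.06  0.03 -0.09] share [-0.0002  0.0001 -0.0002]
0.86 [302.2, 195.3, 41.3, 93.9] 3168
[  497    25   143   299 30779] ((704.416748046875, 38.298431396484375), (193.37188720703125, 89.29888916015625), 86.92189025878906)
[ 302  197   33   93 2897] ((543.22119140625, 62.601741790771484), (64.20527648925781, 21.007633209228516), 72.41603088378906)
```

View pics/w6.png

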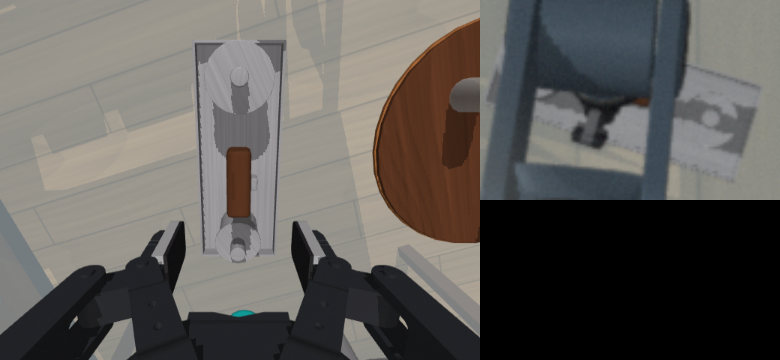

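Both lids sit flat on their canisters: large at (240,78), small at (238,240) in this half-size picture. The bar is at (239,182) with the button at (254,182) on its +x side. The bar centre measures (0.5432, 0.0626). Descending onto the bar.

servo_tool(commands=[0.0044, 0, 0.04, 0, 0, 0, 0.4, 0, 0, 0.06, 0, 0, 0, 0.4, 0, 0, 0.06, 0, 0, 0, 0.4, 0, 0, 0.05, 0, 0, 0, 0.4, 0, 0, 0.033, 0, 0, 0, 0.4, 0, 0, 0, 0, 0, 0, 0.4], force=70)

```text
t: 15.45
tcp_pos: [0.5412, 0.0618, 0.0954]
tool_rot: [0.807, 0.591, -0.003, -0.003]
force: [-0.4, -0.5, -0.2]
finger_gap: 0.7
gripper_force: 0.0
```

servo_tool(commands=[0, 0, 0, 0, 0, 0, 0, 0, 0, 0, 0, 0, 0, -0.2, 0, 0, 0, 0, 0, 0, -0.3, 0, 0, 0, 0, 0, 0, -0.5, 0, 0, 0, 0, 0, 0, -1, 0, 0, 0, 0, 0, 0, -1, 0, 0, 0, 0, 0, 0, -1, 0, 0, 0, 0, 0, 0, -1, 0, 0, 0, 0, 0, 0, -1])

```text
t: 16.2
tcp_pos: [0.5442, 0.0628, 0.1005]
tool_rot: [0.806, 0.591, 0.001, 0.001]
force: [-2.2, 0.2, 6.0]
finger_gap: 0.246
gripper_force: 68.4
```

The opening matches the bare 22 mm bar, so the button is in. Pulling up to the stops.

servo_tool(commands=[0, 0, -0.01, 0, 0, 0, -1, 0, 0, -0.015, 0, 0, 0, -1, 0, 0, -0.02, 0, 0, 0, -1, 0, 0, -0.02, 0, 0, 0, -1, 0, 0, -0.02, 0, 0, 0, -1, 0, 0, -0.015, 0, 0, 0, -1, 0, 0, 0, 0, 0, 0, -1])

```text
t: 16.78
tcp_pos: [0.5444, 0.0627, 0.1508]
tool_rot: [0.806, 0.591, 0.001, 0.001]
force: [0.3, -0.1, -1.5]
finger_gap: 0.245
gripper_force: 69.1
```

servo_tool(commands=[0, 0, -0.015, 0, 0, 0, -1, 0, 0, -0.02, 0, 0, 0, -1, 0, 0, -0.02, 0, 0, 0, -1, 0, 0, -0.02, 0, 0, 0, -1, 0, 0, -0.015, 0, 0, 0, -1, 0, 0, -0.006, 0, 0, 0, -1, 0, 0, 0, 0, 0, 0, -1, 0, 0, 0, 0, 0, 0, -1, 0, 0, 0, 0, 0, 0, -1, 0, 0, 0, 0, 0, 0, -1])

```text
t: 17.62
tcp_pos: [0.5441, 0.0627, 0.1966]
tool_rot: [0.806, 0.591, -0.0, -0.0]
force: [0.6, -1.2, -1.3]
finger_gap: 0.242
gripper_force: 69.3
```

Run:
```python
from h import *
p=manip.snapshot('scene'); cv2.imwrite('pics/s2.png',cv2.resize(p['img'][150:330,230:470,::-1],None,fx=3,fy=3))
delta([.5442,.0628,.265],np.radians(-17.5))
```

```text
t 17.67 tcp [0.5441 0.0627 0.1966] yaw_y -0.3053 q [-0.09  0.47  1.66  0.    1.01  0.22] gap 0.248 F [-0.  -0.7 -1.3] gf 69.3
 shift mm [  0.1   0.1 -68.4] share [ 0.0002  0.0002 -0.1368] turn deg [-0.01  0.    0.01] share [-0.  0.  0.]
```

View pics/s2.png

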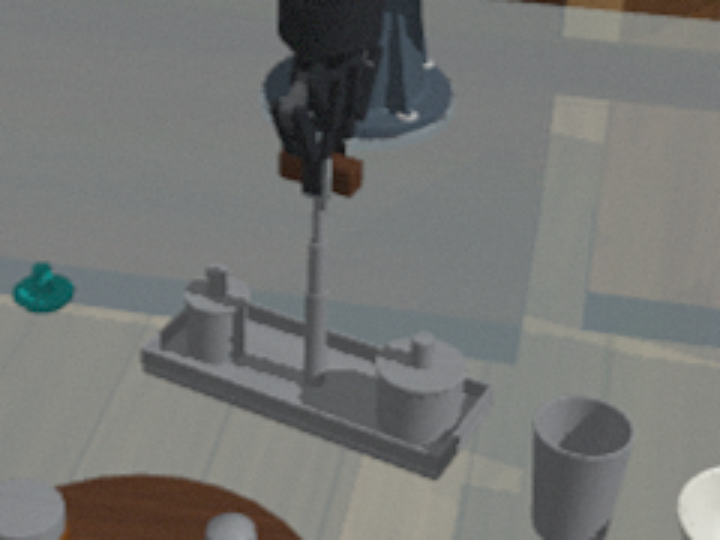

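Both handle sections are out (post at about (316,280), bar at (320,172)) and both lids are flush. Now lifting the caddy slowly.

servo_tool(commands=[0, 0, -0.003, 0, 0, 0, -1, 0, 0, -0.003, 0, 0, 0, -1, 0, 0, -0.003, 0, 0, 0, -1, 0, 0, -0.003, 0, 0, 0, -1, 0, 0, -0.004, 0, 0, 0, -1, 0, 0, -0.005, 0, 0, 0, -1, 0, 0, -0.006, 0, 0, 0, -1, 0, 0, -0.008, 0, 0, 0, -1, 0, 0, -0.008, 0, 0, 0, -1, 0, 0, -0.01, 0, 0, 0, -1, 0, 0, -0.01, 0, 0, 0, -1, 0, 0, -0.01, 0, 0, 0, -1])

```text
t: 18.67
tcp_pos: [0.5441, 0.0627, 0.234]
tool_rot: [0.806, 0.591, 0.0, 0.0]
force: [-0.0, -0.1, -7.3]
finger_gap: 0.244
gripper_force: 68.7
```

servo_tool(commands=[0, 0, -0.01, 0, 0, 0, -1, 0, 0, -0.01, 0, 0, 0, -1, 0, 0, -0.01, 0, 0, 0, -1, 0, 0, -0.01, 0, 0, 0, -1, 0, 0, -0.008, 0, 0, 0, -1, 0, 0, -0.006, 0, 0, 0, -1, 0, 0, -0.004, 0, 0, 0, -1, 0, 0, -0.002, 0, 0, 0, -1, 0, 0, 0, 0, 0, 0, -1, 0, 0, 0, 0, 0, 0, -1, 0, 0, 0, 0, 0, 0, -1, 0, 0, 0, 0, 0, 0, -1])

```text
t: 19.67
tcp_pos: [0.5439, 0.0627, 0.263]
tool_rot: [0.806, 0.591, -0.0, -0.0]
force: [0.2, 1.2, -7.6]
finger_gap: 0.246
gripper_force: 68.8
```

servo_tool(commands=[0, 0, 0, 0, 0, 0, -1, 0, 0, 0, 0, 0, 0, -1, 0, 0, 0, 0, 0, 0, -1, 0, 0, 0, 0, 0, 0, -1, 0, 0, 0, 0, 0, 0, -1, 0, 0, 0, 0, 0, 0, -1, 0, 0, 0, 0, 0, 0, -1, 0, 0, 0, 0, 0, 0, -1])

```text
t: 20.33
tcp_pos: [0.5441, 0.0627, 0.2633]
tool_rot: [0.806, 0.591, -0.0, 0.0]
force: [0.4, 0.3, -7.3]
finger_gap: 0.244
gripper_force: 68.8
```

Run:
```python
from h import *
p=manip.snapshot('scene'); cv2.imwrite('pics/s3.png',cv2.resize(p['img'][120:330,230:470,::-1],None,fx=2.8,fy=2.8))
delta([.5442,.0628,.265],np.radians(-17.5))
```

```text
t 20.38 tcp [0.5441 0.0627 0.2633] yaw_y -0.3053 q [-0.09  0.39  1.59  0.    1.17  0.22] gap 0.245 F [-0.7  0.4 -7.3] gf 68.8
 shift mm [ 0.1  0.1 -1.7] share [ 0.0002  0.0002 -0.0034] turn deg [-0.    0.    0.01] share [-0.  0.  0.]
```

View pics/s3.png

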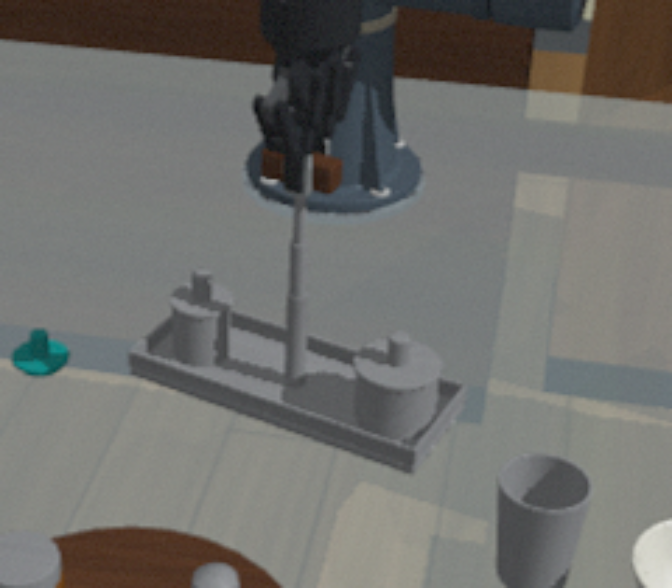

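The caddy hangs level, about 6 cm up, with its full weight (7.3 N) on the fingers, both lids seated and the handle fully out. Handing in.

```bash
python3 -c "
from station import manip
print(manip.sign_off())"
```

```text
the job is handed in; nothing more can be done
None
```

I seated and released both lids, unlocked the handle and pulled it to its second stop, then handed the job in at about 20 s with the caddy held level and still about 6 cm above the table; no verdict came back.

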